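Wind up the router lift and hold the bit guard open

TASK

The bit in this bench router table is going to be changed. Wind the lift crank clockwise until the lift is all the way up against its top stop, then take the clear bit guard by its red bar, raise it to about 60 degrees from its shut, level position and finish while still holding it steady there with the gripper, because it falls shut when let go and I need both hands at the collet. Leave the other things on the bench where they are.

Things in the scene. Friction and masses are not known exactly. Their poses are not given: they have to be found in the camera images.
- router_table: Grey board 400 x 600 x 22 mm fixed on the bench; origin under its centre, x from the robot's edge to the fence, y along the fence. Plywood fence across it, 90 mm above the board, front face at x = 40 mm, with a 64 mm gap at y = 0 where the bit stands (x = 30). Two black fence knobs reach 129 mm above the bench at x = 78, y = +-250 mm
- crank_axis (a point): Point on the vertical axis of the lift crank, level with the middle of the crank's knob (139 mm above the bench); in the board's frame at x = -70, y = -135 mm. Axes as the board's
- knob (a point): Middle of the black crank knob: upright round grip 26 mm across, 38 mm tall (120 to 158 mm above the bench), 55 mm from the crank axis. It spins freely on its pin, so one grasp from above can go round with the tool's yaw unchanged; regrasping is as good. The 14 mm wide steel arm runs from the axis to 2 mm under the knob
- crank (a joint): Crank angle in rad; grows when turned clockwise seen from above, which raises the lift 5 mm a turn. Top stop at 37.70; starts 2 to 3 turns short of it. Needs about 2 N at the knob and stays where left. At the top stop the arm points away from the guard, along (-1, -1) in the board's x, y
- collet (a point): Top of the dark six-sided collet nut (32 mm across) under the blue bit; rides on the lift. 21 mm above the board with the lift all the way up
- guard_hinge (a point): Middle of the guard's horizontal hinge axis (along the board's y), fixed on the fence 92 mm above the bench; in the board's frame at x = 34, y = 0 mm. Axes as the board's
- guard_bar (a point): Middle of the guard's red round pull bar, 12 mm thick, 84 mm long, parallel to the hinge, on two arms 76 mm apart. Shut, it lies 110 mm in front of the hinge (robot side) and 25 mm above it, 117 mm above the bench; it swings up about the hinge towards the fence (radius 113 mm). It can turn between the fingers, so the tool can stay pointing down
- guard (a joint): Opening angle of the bit guard in rad: 0 shut (panel level), 1.047 = 60 degrees, end of swing 1.30. Clear panel 130 mm wide and 4 mm thick with yellow edges, reaching 85 mm in front of the hinge, about 0.3 kg; falls shut from any angle when let go
- spanner: Steel open-ended spanner 190 mm long lying loose on the board, left of the guard; origin at the middle of its underside, x along it
- bit_rack: Loose wooden block 50 x 130 x 28 mm with three router bits standing in it, 64 mm tall in all, on the board left of the guard; origin under its centre
- push_block: Loose yellow push block, sole 220 x 75 mm, 98 mm tall, on the bench to the left of the board; origin under its centre
- bottle: Orange drinking bottle with a black cap, 90 mm across and 200 mm tall, on the bench to the right of the board; origin under its centre

How it is judged:
On the way, in this order (a step that is already met when the one before it is completed fails the run):
1. the lift is wound up to its top stop (value of joint crank above 37.4 rad), for 0.1 s.
2. the guard is raised (value of joint guard above 0.5 rad), for 0.1 s.
At the end, for the whole second after the job is handed in: The crank is at its top stop (within 0.3 rad), and the guard stands at 60 degrees, within 7 degrees either way, at rest and carried by the gripper's fingers (they press on it with more than 0.5 N), through the last second (value of joint crank above 37.4 rad and value of joint guard between 0.925 and 1.169 rad and velocity of joint guard between -0.1 and 0.1 rad/s and contact force between the fingers and guard above 0.5 N); the arm keeps its last pose, push and grip.
It fails at once if the spanner, the bit rack, the push block or the bottle is shifted by more than 30 mm (distance of any of spanner, bit_rack, push_block, bottle from where it was at the start of the episode above 0.03 m).
It also fails if it takes over 72 s, if anything falls off the work surface, if the arm or the gripper's body presses on something with over 40 N, if the wrist force passes 120 N, or if a joint passes its speed limit or range.

ROBOT

A 7-joint arm with a two-finger parallel gripper is mounted at the origin on the work surface. World frame = base frame: x ahead of the robot, y to its left, z up, the work surface at z = 0. Lengths are in m, angles in rad, forces in N, time in s.
With the tool pointing down it reaches from about 0.4 to 0.875 m from the base axis. Payload 19.3 kg.
Tool frame: the origin (TCP) lies at the very end of the fingers, on their centre line; the grasp point (between the pads) lies 19 mm behind it; z points along the fingers, y is the line along which they close (so a half turn about z gives the same grasp; the last joint's range is limited). The gripper opens to 85 mm and grips with 20 to 120 N. Pads are 22 mm wide; open, the fingers measure 114 mm over their backs; the gripper's body (76 mm by 85 mm) begins 54 mm behind the grasp point. The pads swing forward as they close: fully open they stand 13 mm farther back than shut.
Start: joints at [-1.18, 0.521, -0.036, 1.599, 0.021, 1.021, -0.113], TCP at [0.278, 0.56, 0.231] pointing down, gripper open.
Joint ranges: [-2.91, 2.91], [-0.3, 2.13], [-1.5, 1.42], [0.17, 2.43], [-1.26, 4.41], [0.16, 1.93], [-2.52, 2.52]. Speed limits (rad/s): [1.89, 1.89, 2.39, 2.39, 3.01, 3.01, 3.01].

INTERFACE

Orientations are given as [roll, pitch, yaw] about the fixed x, y, z axes, in that order (R = Rz(yaw) Ry(pitch) Rx(roll)).
In Python, from workcell import bot gives the robot as it stands.
- The arm moves only by the shell command python3 -m crank 'ROWS' [FORCE]. ROWS is a JSON object of lists of equal length, an entry for each row: "travel": the shift along the world's x, y, z in cm, a list of three; "turn": the turn, a rotation vector about the world's x, y, z in degrees, a list of three; "gripper": the closure, from 0 (fully open) to 1 (shut). A call has exactly 5 rows; each row is the pose to reach, as a shift and turn from the pose commanded when the call began; what a row does not reach only later rows make up. A row lasts 1/10 s, in which the tool goes at most 50 mm and 8.59 degrees, less where a joint would pass 70% of its speed; a pose out of reach is approached as far as the arm can. A call with a gripper value outside its range is refused whole. The fingers move at their own pace and stop on an object; FORCE is the grip in N (left out, the last holds). Time passes only in rows, so rows that repeat a pose let the fingers close, or fill a call up. It gives the time, the measured TCP pose, the force, the opening and the grip force at its end, in the units of the state.
- bot.observe(): the state, without advancing time (a new reading comes with each control period).
- bot.grab_frame(name): name is "scene" or "top"; returns a dict with "pixels" (384x512x3 uint8, red, green, blue), "fx", "fy", "cx", "cy" (pixels), "extrinsics" (4x4, takes a point from world to camera coordinates). Camera axes: x right, y down, z forward; pixel columns grow to the right and rows downward; lengths in m; the calibration is good to about 2 mm. A picture is of the moment at which its call begins. There is no depth.
- bot.job_done(): hands the job in; it is judged then, once.
The state is a dict: "clock": time; "qpos": joint angles; "qd": joint speeds; "joint_efforts": joint torques, N m; "position": TCP position; "tool_rot": TCP orientation; "force": force on the tool from outside, world axes, zero at the start; "moment": the same for the moment, N m; "grip_width": finger opening in m; "finger_force": force on a finger pad.
Only numpy, scipy, OpenCV 4.12 (cv2) and the standard library are available. Lean on these libraries where they do the work, as an engineer would, in place of code of your own. Each camera call takes 0.05 s, during which the arm holds its last target. There are 200 camera calls.

## Working session

There is one attempt and no reset: what is moved stays moved. The work goes in short steps, Python scripts to look and compute and a shell command to move; the robot and the scene stay as the last step left them, time stands still between calls to the robot, and variables do not carry over. Pictures are saved under pics/ and viewed, at most 10 in all, crops included, and the job is handed in when it is done.

```bash
mkdir -p pics; ls; python3 - <<'E'
from workcell import bot
import cv2
import numpy as np
for n in("scene","top"):
    f=bot.grab_frame(n); cv2.imwrite(f"pics/{n}0.png",f["pixels"][:,:,::-1])
    print(n,f["fx"],f["fy"],f["cx"],f["cy"],np.round(f["extrinsics"],4).tolist())
s=bot.observe();print({k:np.round(v,3).tolist() for k,v in s.items()})
E
```

```text
pics
scene 400.3002406632276 400.3002406632276 255.4916214075624 192.60170735886058 [[0.1807, 0.9835, -0.0015, -0.159], [0.8365, -0.1545, -0.5258, -0.39], [-0.5173, 0.0937, -0.8506, 1.4028], [0.0, 0.0, 0.0, 1.0]]
top 347.20301606813604 347.20301606813604 260.609138186801 195.65138177048718 [[-0.0004, -0.9996, -0.0284, 0.0719], [-0.9965, 0.0028, -0.0839, 0.5409], [0.0839, 0.0283, -0.9961, 1.2011], [0.0, 0.0, 0.0, 1.0]]
{'clock': 0.1, 'qpos': [-1.18, 0.522, -0.036, 1.6, 0.021, 1.021, -0.113], 'qd': [0.001, -0.002, 0.001, 0.0, -0.0, -0.001, 0.001], 'joint_efforts': [0.004, -92.848, 1.985, -37.054, 0.018, 0.005, -0.0], 'position': [0.278, 0.56, 0.231], 'tool_rot': [-3.141, 0.0, 2.681], 'force': [0.418, -0.59, 0.48], 'moment': [-0.003, 0.001, 0.012], 'finger_force': 0.0, 'grip_width': 0.085}
```

View pics/scene0.png

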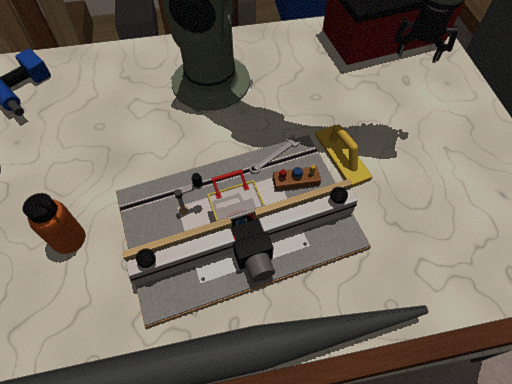

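View pics/top0.png

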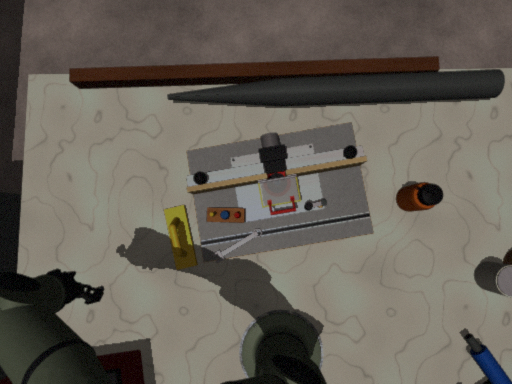

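The scene view (from the fence side) shows the fence knobs at (339,195) and (146,258), the crank knob at about (197,180) and the red bar at about (228,181). The top view shows fence knobs at (201,178) and (350,152), the crank near (309–322,204) and the bar at about (283,208). Next I'll zoom and triangulate.

```bash
cat > h.py <<'E'
from workcell import bot
import cv2, numpy as np
def cam(f):
    K=np.array([[f["fx"],0,f["cx"]],[0,f["fy"],f["cy"]],[0,0,1.]]); return K@np.asarray(f["extrinsics"])[:3]
def tri(fs,ft,a,b):
    X=cv2.triangulatePoints(cam(fs),cam(ft),np.array(a,float).reshape(2,1),np.array(b,float).reshape(2,1))[:,0]; return X[:3]/X[3]
def proj(f,X):
    p=cam(f)@np.append(X,1); return p[:2]/p[2]
def ray(f,p,z):
    P=cam(f); A=P[:,:3]; c=-np.linalg.solve(A,P[:,3]); d=np.linalg.solve(A,[p[0],p[1],1]); return c+d*(z-c[2])/d[2]
def blobs(f,win,kind):
    x0,y0,x1,y1=win; h=f["pixels"][y0:y1,x0:x1].astype(int)
    m=(h.max(2)<45) if kind=="dark" else ((h[...,0]>110)&(h[...,1]<60)&(h[...,2]<70))
    n,_,s,c=cv2.connectedComponentsWithStats(m.astype(np.uint8))
    return [(np.round(c[i]+[x0,y0],1).tolist(),s[i].tolist()) for i in range(1,n) if s[i][4]>8]
E
python3 - <<'E'
from h import *
S=bot.grab_frame("scene");T=bot.grab_frame("top")
for n,f,w,k in[("S L",S,(322,180,358,210),"dark"),("S R",S,(130,243,165,272),"dark"),("S knob",S,(185,165,212,195),"dark"),("S bar",S,(205,165,255,200),"red"),
 ("T L",T,(188,165,215,192),"dark"),("T R",T,(337,140,364,166),"dark"),("T knob",T,(298,192,335,215),"dark"),("T bar",T,(262,190,302,222),"red")]:
    print(n,blobs(f,w,k))
a=cv2.resize(S["pixels"][150:230,165:275],None,fx=5,fy=5,interpolation=cv2.INTER_NEAREST)
b=cv2.resize(T["pixels"][160:230,255:340],None,fx=5,fy=5,interpolation=cv2.INTER_NEAREST)
c=np.zeros((590,550,3),np.uint8) 
cv2.imwrite("pics/z.png",a[:,:,::-1]);cv2.imwrite("pics/z2.png",b[:,:,::-1])
E
```

```text
S L [([338.4, 195.1], [8, 7, 18, 17, 229]), ([348.3, 207.1], [18, 24, 16, 6, 31])]
S R [([145.3, 258.0], [6, 6, 19, 19, 287]), ([159.8, 269.9], [24, 25, 11, 4, 21])]
S knob [([198.2, 180.6], [7, 8, 20, 15, 145])]
S bar [([229.0, 180.6], [7, 4, 37, 30, 188])]
T L [([200.1, 177.6], [6, 7, 13, 12, 130]), ([204.9, 190.4], [14, 25, 7, 2, 9])]
T R [([349.9, 151.7], [7, 6, 13, 12, 131])]
T knob [([308.1, 205.5], [7, 10, 7, 8, 47])]
T bar [([269.5, 201.4], [6, 10, 4, 4, 10]), ([282.4, 211.3], [9, 19, 25, 6, 57])]
```

View pics/z.png

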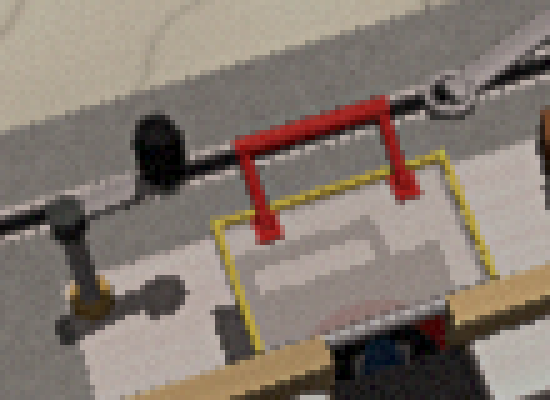

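View pics/z2.png

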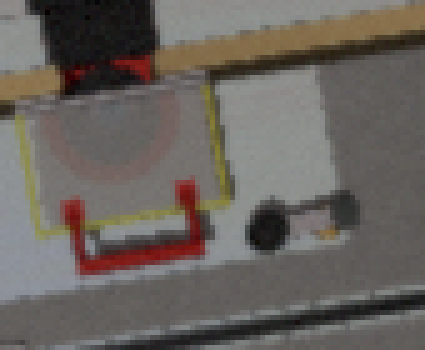

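The crops show the scene-view knob centred at (197,180.4), the axis hub at (178.6,193.6), and the bar ends at (213,179.4) and (241.6,170.6). In the top view these are knob (308.6,205), hub (323.6,202), and bar ends (271,213.6) and (295.6,209.6).

```bash
python3 - <<'E'
from h import *
S=bot.grab_frame("scene");T=bot.grab_frame("top")
r=lambda v:np.round(v,4).tolist()
L=tri(S,T,(338.4,195.1),(200.1,177.6));R=tri(S,T,(145.3,258),(349.9,151.7))
kn=tri(S,T,(197,180.4),(308.6,205));hub=tri(S,T,(178.6,193.6),(323.6,202))
b1=tri(S,T,(213,179.4),(295.6,209.6));b2=tri(S,T,(241.6,170.6),(271,213.6))
for n,v in zip("L R kn hub b1 b2".split(),(L,R,kn,hub,b1,b2)):print(n,r(v))
print("LR",np.linalg.norm(L-R),"bar",np.linalg.norm(b1-b2),"kn-hub",np.linalg.norm((kn-hub)[:2]))
y=(L-R)[:2];y/=np.linalg.norm(y);x=np.array([y[1],-y[0]]);m=(L+R)[:2]/2;o=m-.078*x
print("yaw",np.degrees(np.arctan2(x[1],x[0])),"origin",r(o))
W=lambda a,b:o+a*x+b*y
print("axis",r(W(-.07,-.135)),"hinge",r(W(.034,0)),"bar",r(W(-.076,0)),"barmid",r((b1+b2)/2))
k=np.array(kn)[:2]-W(-.07,-.135);print("k board",k@x,k@y,np.linalg.norm(k))
k=((b1+b2)/2)[:2]-o;print("bar board",k@x,k@y)
print("knob on plane .139 S, .158 top T",r(ray(S,(197,180.4),.139)),r(ray(T,(308.1,205.5),.150)))
E
```

```text
L [0.594, 0.2685, 0.1122]
R [0.6777, -0.2248, 0.1116]
kn [0.5012, -0.0828, 0.1389]
hub [0.5126, -0.1352, 0.1086]
b1 [0.4879, -0.0429, 0.1129]
b2 [0.4749, 0.036, 0.1143]
LR 0.5003886509832132 bar 0.08005011729126514 kn-hub 0.05365183751101042
yaw 9.627690436063903 origin [0.5589, 0.0088]
axis [0.5125, -0.136] hinge [0.5924, 0.0145] bar [0.484, -0.0039] barmid [0.4814, -0.0035, 0.1136]
k board -0.0022192862612297796 0.05431796376705795 0.05436328190340152
bar board -0.07847652473347182 0.0008753841743000103
knob on plane .139 S, .158 top T [0.5015, -0.0814, 0.139] [0.4989, -0.0819, 0.15]
```

The measurements agree: fence knobs 500 mm apart, knob height 139 mm, radius 54 mm, bar at (-78,1). The knob is at board angle 92°, so about 2.63 turns clockwise remain. Moving above the knob.

```bash
python3 -m crank '{"travel":[[1.5,-4.3,0],[3,-8.6,0],[4.5,-12.9,0],[6,-17.2,0],[7.5,-21.4,0]],"turn":[[0,0,-4],[0,0,-8],[0,0,-12],[0,0,-16],[0,0,-20]],"gripper":[0,0,0,0,0]}' 30
python3 -m crank '{"travel":[[1.5,-4.3,0],[3,-8.6,0],[4.5,-12.9,0],[6,-17.2,0],[7.5,-21.4,0]],"turn":[[0,0,-4],[0,0,-8],[0,0,-12],[0,0,-16],[0,0,-20]],"gripper":[0,0,0,0,0]}'
python3 -m crank '{"travel":[[1.5,-4.3,0],[3,-8.6,0],[4.5,-12.9,0],[6,-17.2,0],[7.3,-21.4,0]],"turn":[[0,0,-4],[0,0,-8],[0,0,-12],[0,0,-14],[0,0,-14]],"gripper":[0,0,0,0,0]}'
python3 -m crank '{"travel":[[0,0,0],[0,0,0],[0,0,0],[0,0,0],[0,0,0]],"turn":[[0,0,0],[0,0,0],[0,0,0],[0,0,0],[0,0,0]],"gripper":[0,0,0,0,0]}'
python3 - <<'E'
from h import *
s=bot.observe();print(s["position"],s["tool_rot"],s["qpos"])
for n in("scene","top"):
    f=bot.grab_frame(n);cv2.imwrite(f"pics/{n}1.png",f["pixels"][:,:,::-1])
E
```

```text
clock: 0.8
position: [0.3532, 0.3439, 0.2314]
tool_rot: [3.141, -0.0, 2.329]
force: [0.8, 0.8, -0.2]
grip_width: 0.0853
finger_force: 0.0
clock: 1.3
position: [0.4282, 0.13, 0.2316]
tool_rot: [3.141, -0.0, 1.98]
force: [1.5, -0.2, -0.6]
grip_width: 0.0852
finger_force: 0.0
clock: 1.8
position: [0.5014, -0.0841, 0.2314]
tool_rot: [3.141, 0.0, 1.737]
force: [0.1, 0.9, 0.1]
grip_width: 0.0857
finger_force: 0.0
clock: 2.3
position: [0.5009, -0.0813, 0.2314]
tool_rot: [3.141, -0.0, 1.74]
force: [-0.8, -0.7, -0.1]
grip_width: 0.0857
finger_force: 0.0
[ 0.50093453 -0.08127572  0.23141001] [ 3.14138472e+00 -2.17988955e-04  1.73984605e+00] [-0.2587839   0.35604798  0.39075925  1.92054149 -0.17108385  0.89689471
  0.38612124]
```

```bash
python3 -m crank '{"travel":[[0,-0.1,-3],[0,-0.1,-6],[0,-0.1,-9],[0,-0.1,-10.7],[0,-0.1,-10.7]],"turn":[[0,0,0],[0,0,0],[0,0,0],[0,0,0],[0,0,0]],"gripper":[0,0,0,0,0]}' 30
python3 -m crank '{"travel":[[0,0,0],[0,0,0],[0,0,0],[0,0,0],[0,0,0]],"turn":[[0,0,0],[0,0,0],[0,0,0],[0,0,0],[0,0,0]],"gripper":[0.5,1,1,1,1]}' 30
python3 -m crank '{"travel":[[0,0,0],[0,0,0],[0,0,0],[0,0,0],[0,0,0]],"turn":[[0,0,0],[0,0,0],[0,0,0],[0,0,0],[0,0,0]],"gripper":[1,1,1,1,1]}' 30
python3 - <<'E'
from h import *
s=bot.observe();print(s["position"],s["force"])
a=[bot.grab_frame(n)["pixels"][y:y+150,x:x+200] for n,x,y in(("scene",120,110),("top",210,120))]
cv2.imwrite("pics/g1.png",cv2.resize(np.hstack(a),None,fx=2,fy=2)[:,:,::-1])
E
```

```text
clock: 2.9
position: [0.4998, -0.0829, 0.1225]
tool_rot: [-3.138, -0.001, 1.739]
force: [0.4, 1.0, -0.1]
grip_width: 0.0856
finger_force: 0.0
clock: 3.4
position: [0.5012, -0.0831, 0.125]
tool_rot: [3.141, -0.0, 1.738]
force: [-2.8, 0.8, 8.7]
grip_width: 0.0247
finger_force: 29.0
clock: 3.9
position: [0.5012, -0.0832, 0.125]
tool_rot: [3.141, -0.0, 1.738]
force: [-2.6, 1.3, 9.2]
grip_width: 0.0251
finger_force: 28.9
[ 0.50120192 -0.08316375  0.12496442] [-2.64468427  1.26504335  9.23605039]
```

View pics/g1.png

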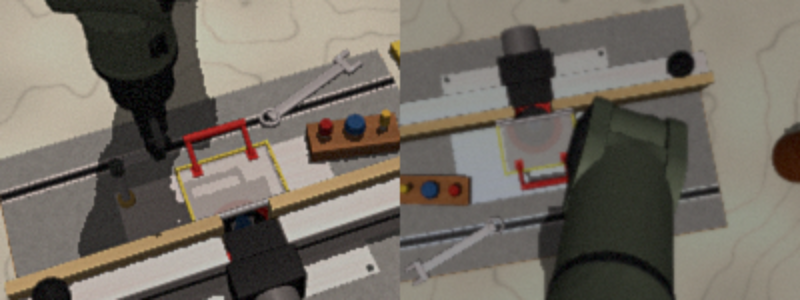

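The knob is held: width 25 mm, 29 N, and the fingers enclose it in the scene view at crop (155,145). First 120° as a check.

```bash
python3 -m crank '{"travel":[[2.3,0,0.1],[4.4,-0.9,0.1],[5.9,-2.6,0.1],[6.6,-4.8,0.1],[6.4,-7.1,0.1]],"turn":[[0,0,0],[0,0,0],[0,0,0],[0,0,0],[0,0,0]],"gripper":[1,1,1,1,1]}' 30
python3 -m crank '{"travel":[[0,0,0],[-1.1,-2,0],[-3,-3.3,0],[-5.2,-3.8,0],[-7.5,-3.3,0]],"turn":[[0,0,0],[0,0,0],[0,0,0],[0,0,0],[0,0,0]],"gripper":[1,1,1,1,1]}' 30
python3 -m crank '{"travel":[[-1.8,1.3,0],[-1.8,1.3,0],[-1.8,1.3,0],[-1.8,1.3,0],[-1.8,1.3,0]],"turn":[[0,0,0],[0,0,0],[0,0,0],[0,0,0],[0,0,0]],"gripper":[1,1,1,1,1]}' 30
python3 - <<'E'
from h import *
s=bot.observe();v=s["position"][:2]-np.array([.5125,-.136]);print(v,np.hypot(*v),np.degrees(np.arctan2(v[1],v[0])),s["moment"])
E
```

```text
clock: 4.5
position: [0.565, -0.154, 0.125]
tool_rot: [-3.14, -0.001, 1.74]
force: [-17.6, 8.6, 3.9]
grip_width: 0.0247
finger_force: 33.4
clock: 5.0
position: [0.4895, -0.1876, 0.1252]
tool_rot: [3.141, 0.0, 1.737]
force: [12.1, 17.8, -11.0]
grip_width: 0.0246
finger_force: 32.2
clock: 5.5
position: [0.472, -0.1745, 0.1252]
tool_rot: [-3.141, 0.0, 1.738]
force: [-2.3, -0.3, -5.7]
grip_width: 0.0249
finger_force: 32.7
[-0.04046084 -0.03851376] 0.055860446051563664 -136.4123108692416 [ 0.09693428  0.42999831 -0.00368432]
```

```bash
python3 -m crank '{"travel":[[-1.1,2,0],[-1.4,4.3,0],[-0.7,6.4,0],[0.9,8.1,0],[2.9,9.1,0]],"turn":[[0,0,0],[0,0,0],[0,0,0],[0,0,0],[0,0,0]],"gripper":[1,1,1,1,1]}' 30
python3 -m crank '{"travel":[[2.3,0,0],[4.4,-0.9,0],[5.9,-2.6,0],[6.6,-4.8,0],[6.4,-7.1,0]],"turn":[[0,0,0],[0,0,0],[0,0,0],[0,0,0],[0,0,0]],"gripper":[1,1,1,1,1]}' 30
python3 -m crank '{"travel":[[-1.1,-2,0],[-3,-3.3,0],[-5.2,-3.8,0],[-7.5,-3.3,0],[-9.3,-2,0]],"turn":[[0,0,0],[0,0,0],[0,0,0],[0,0,0],[0,0,0]],"gripper":[1,1,1,1,1]}' 30
python3 -m crank '{"travel":[[-1.1,2,0],[-1.4,4.3,0],[-0.7,6.4,0],[0.9,8.1,0],[2.9,9.1,0]],"turn":[[0,0,0],[0,0,0],[0,0,0],[0,0,0],[0,0,0]],"gripper":[1,1,1,1,1]}' 30
python3 -m crank '{"travel":[[2.3,0,0],[4.4,-0.9,0],[5.9,-2.6,0],[6.6,-4.8,0],[6.4,-7.1,0]],"turn":[[0,0,0],[0,0,0],[0,0,0],[0,0,0],[0,0,0]],"gripper":[1,1,1,1,1]}' 30
python3 - <<'E'
from h import *
s=bot.observe();v=s["position"][:2]-np.array([.5125,-.136]);print(v,np.hypot(*v),np.degrees(np.arctan2(v[1],v[0])),s["moment"])
E
```

```text
clock: 6.0
position: [0.501, -0.0826, 0.1252]
tool_rot: [-3.141, 0.0, 1.739]
force: [3.5, -26.6, -13.6]
grip_width: 0.0251
finger_force: 32.5
clock: 6.5
position: [0.565, -0.1545, 0.125]
tool_rot: [-3.14, -0.001, 1.739]
force: [-22.0, 11.1, 7.7]
grip_width: 0.0249
finger_force: 35.0
clock: 7.0
position: [0.4718, -0.1749, 0.1253]
tool_rot: [3.14, 0.001, 1.737]
force: [17.5, 10.7, -15.5]
grip_width: 0.0245
finger_force: 32.8
clock: 7.5
position: [0.5011, -0.0826, 0.1253]
tool_rot: [-3.141, 0.0, 1.739]
force: [2.9, -26.9, -13.7]
grip_width: 0.0247
finger_force: 32.9
clock: 8.0
position: [0.565, -0.1545, 0.125]
tool_rot: [-3.14, -0.001, 1.739]
force: [-22.0, 10.6, 7.6]
grip_width: 0.0247
finger_force: 35.4
[ 0.05245775 -0.0184651 ] 0.055612730338006434 -19.392039250729898 [ 2.32388911  4.72746321 -0.01420772]
```

```bash
python3 -m crank '{"travel":[[-1.1,-2,0],[-3,-3.3,0],[-5.2,-3.8,0],[-7.5,-3.3,0],[-7.8,-3.2,0]],"turn":[[0,0,0],[0,0,0],[0,0,0],[0,0,0],[0,0,0]],"gripper":[1,1,1,1,1]}' 30
python3 -m crank '{"travel":[[-0.3,0.2,0],[-0.6,0.3,0],[-0.8,0.5,0],[-1,0.7,0],[-1,0.7,0]],"turn":[[0,0,0],[0,0,0],[0,0,0],[0,0,0],[0,0,0]],"gripper":[1,1,1,1,1]}' 30
python3 - <<'E'
from h import *
s=bot.observe();v=s["position"][:2]-np.array([.5125,-.136]);print(v,np.hypot(*v),np.degrees(np.arctan2(v[1],v[0])),s["force"],s["moment"])
E
```

```text
clock: 8.5
position: [0.486, -0.1854, 0.1254]
tool_rot: [3.141, -0.001, 1.738]
force: [4.5, 2.7, -15.4]
grip_width: 0.0246
finger_force: 32.8
clock: 9.0
position: [0.48, -0.1814, 0.1256]
tool_rot: [3.136, 0.005, 1.738]
force: [21.1, -14.1, -28.0]
grip_width: 0.0247
finger_force: 32.0
[-0.03253633 -0.04539871] 0.05585388090673527 -125.62839500632693 [ 21.14143072 -14.09506706 -28.00124984] [-2.90984423 -4.08062291 -0.02273423]
```

The crank halted at world angle -125.6° with 25 N tangential load, exactly the top-stop direction. Next I'll relax the push, release and lift.

```bash
python3 -m crank '{"travel":[[0.3,-0.3,0],[0.3,-0.3,0],[0.3,-0.3,0],[0.3,-0.3,0],[0.3,-0.3,0]],"turn":[[0,0,0],[0,0,0],[0,0,0],[0,0,0],[0,0,0]],"gripper":[1,1,0,0,0]}' 30
python3 -m crank '{"travel":[[0,0,0],[0,0,0],[0,0,3],[0,0,6.5],[0,0,10]],"turn":[[0,0,0],[0,0,0],[0,0,0],[0,0,0],[0,0,0]],"gripper":[0,0,0,0,0]}'
python3 -m crank '{"travel":[[0,4,0],[0,8,0],[0,12,0],[0,15,0],[0,15,0]],"turn":[[0,0,0],[0,0,0],[0,0,0],[0,0,0],[0,0,0]],"gripper":[0,0,0,0,0]}'
python3 - <<'E'
from h import *
s=bot.observe();print(s["position"],s["tool_rot"],"to bar",np.array([.483,-.0037,.103])-s["position"])
S=bot.grab_frame("scene");c=S["pixels"][120:260,110:270];cv2.imwrite("pics/r.png",cv2.resize(c,None,fx=4,fy=4)[:,:,::-1])
print(blobs(S,(140,150,205,215),"dark"))
p=np.array([.5125,-.136])+.055*np.array([np.cos(np.radians(-125.4)),np.sin(np.radians(-125.4))]);print("expected knob px",proj(S,np.append(p,.139)))
E
```

```text
clock: 9.5
position: [0.48, -0.1825, 0.1255]
tool_rot: [3.141, 0.0, 1.738]
force: [-0.2, -0.3, 0.2]
grip_width: 0.0674
finger_force: 0.0
clock: 10.0
position: [0.4795, -0.1823, 0.2264]
tool_rot: [-3.141, -0.0, 1.738]
force: [0.3, -0.5, -0.4]
grip_width: 0.0855
finger_force: 0.0
clock: 10.5
position: [0.48, -0.0282, 0.2253]
tool_rot: [3.141, -0.001, 1.743]
force: [0.4, -0.5, -0.7]
grip_width: 0.085
finger_force: 0.0
[ 0.47995361 -0.02822613  0.22528912] [ 3.14147418e+00 -1.21531203e-03  1.74348605e+00] to bar [ 0.00304639  0.02452613 -0.12228912]
[([157.3, 180.4], [12, 24, 11, 14, 111]), ([186.7, 189.6], [34, 31, 31, 19, 166]), ([155.6, 197.9], [0, 43, 33, 11, 78]), ([159.1, 211.4], [17, 60, 5, 4, 9])]
expected knob px [157.19240233 179.6083317 ]
```

View pics/r.png

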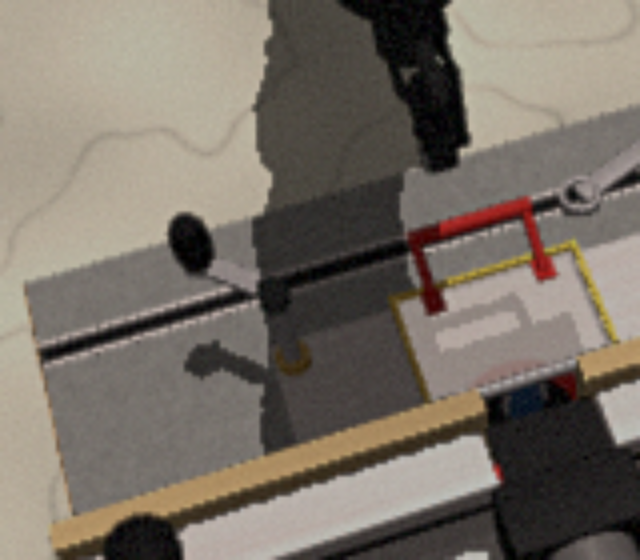

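The knob is at (157.3,180.4), within 1 px of the top-stop position. The guard is still shut. Taking the bar.

```bash
python3 -m crank '{"travel":[[0.3,2.8,0],[0.3,2.8,-3],[0.3,2.8,-6],[0.3,2.8,-6],[0.3,2.8,-6]],"turn":[[0,0,0],[0,0,0],[0,0,0],[0,0,0],[0,0,0]],"gripper":[0,0,0,0,0]}' 40
python3 - <<'E'
from h import *
s=bot.observe();print(s["position"],s["force"],"to bar",100*(np.array([.483,-.0037,.103])-s["position"]))
E
```

```text
clock: 11.05
position: [0.483, -0.0052, 0.1658]
tool_rot: [-3.141, 0.0, 1.737]
force: [-0.1, 0.4, 1.1]
grip_width: 0.0857
finger_force: 0.0
[ 0.48295477 -0.00521159  0.16576711] [-0.072486    0.4082329   1.11771371] to bar [ 4.52303316e-03  1.51159149e-01 -6.27671141e+00]
```

```bash
python3 -m crank '{"travel":[[0,0.1,-2],[0,0.1,-4],[0,0.1,-6],[0,0.1,-6.3],[0,0.1,-6.3]],"turn":[[0,0,0],[0,0,0],[0,0,0],[0,0,0],[0,0,0]],"gripper":[0,0,0,0,0]}' 40
python3 -m crank '{"travel":[[0,0,0],[0,0,0],[0,0,0],[0,0,0],[0,0,0]],"turn":[[0,0,0],[0,0,0],[0,0,0],[0,0,0],[0,0,0]],"gripper":[1,1,1,1,1]}' 40
python3 -m crank '{"travel":[[0,0,0],[0,0,0],[0,0,0],[0,0,0],[0,0,0]],"turn":[[0,0,0],[0,0,0],[0,0,0],[0,0,0],[0,0,0]],"gripper":[1,1,1,1,1]}' 40
python3 - <<'E'
from h import *
s=bot.observe();p=s["position"];print(p,s["force"])
x=np.array([np.cos(np.radians(9.63)),np.sin(np.radians(9.63))])
a0=np.arctan2(25,-110)
for d in range(4,66,4):
    t=a0-np.radians(d);dx=.1128*(np.cos(t)-np.cos(a0));dz=.1128*(np.sin(t)-np.sin(a0));print(d,np.round(100*np.append(dx*x,dz),2))
E
```

```text
clock: 11.55
position: [0.4835, -0.0036, 0.1033]
tool_rot: [3.141, 0.0, 1.738]
force: [0.9, 1.1, 0.0]
grip_width: 0.0853
finger_force: 0.0
clock: 12.05
position: [0.483, -0.0032, 0.1025]
tool_rot: [3.141, 0.0, 1.738]
force: [4.3, 0.1, -0.3]
grip_width: 0.0124
finger_force: 4.1
clock: 12.55
position: [0.4834, -0.0031, 0.1026]
tool_rot: [3.141, 0.0, 1.738]
force: [1.6, 0.9, 5.9]
grip_width: 0.0105
finger_force: 39.1
[ 0.48343702 -0.0031185   0.102554  ] [1.58649934 0.90206148 5.91753589]
4 [0.2  0.03 0.76]
8 [0.45 0.08 1.51]
12 [0.75 0.13 2.23]
16 [1.1  0.19 2.94]
20 [1.5  0.25 3.61]
24 [1.94 0.33 4.26]
28 [2.43 0.41 4.87]
32 [2.95 0.5  5.45]
36 [3.52 0.6  5.99]
40 [4.12 0.7  6.49]
44 [4.76 0.81 6.94]
48 [5.42 0.92 7.35]
52 [6.11 1.04 7.71]
56 [6.82 1.16 8.02]
60 [7.56 1.28 8.28]
64 [8.31 1.41 8.48]
```

```bash
python3 -m crank '{"travel":[[0.2,0,0.8],[0.5,0.1,1.5],[0.8,0.1,2.2],[1.1,0.2,2.9],[1.5,0.25,3.6]],"turn":[[0,0,0],[0,0,0],[0,0,0],[0,0,0],[0,0,0]],"gripper":[1,1,1,1,1]}' 40
python3 -m crank '{"travel":[[0.4,0.1,0.65],[0.9,0.2,1.3],[1.5,0.25,1.8],[2,0.35,2.4],[2.6,0.45,2.9]],"turn":[[0,0,0],[0,0,0],[0,0,0],[0,0,0],[0,0,0]],"gripper":[1,1,1,1,1]}' 40
python3 - <<'E'
from h import *
f=bot.grab_frame("scene");cv2.imwrite("pics/u.png",cv2.resize(f["pixels"][100:260,130:300],None,fx=3,fy=3)[:,:,::-1])
E
```

```text
clock: 13.05
position: [0.4973, -0.0008, 0.1386]
tool_rot: [-3.14, -0.0, 1.738]
force: [-4.1, 0.9, -3.4]
grip_width: 0.0106
finger_force: 39.0
clock: 13.55
position: [0.5211, 0.0033, 0.1677]
tool_rot: [-3.135, -0.001, 1.738]
force: [-27.6, -1.9, 24.3]
grip_width: 0.0104
finger_force: 40.8
```

View pics/u.png

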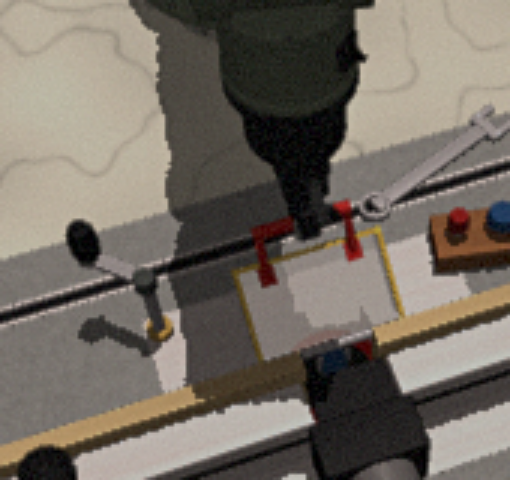

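The bar and panel are rising together, with the bar between the fingers at crop (310,220). There is some radial load, so I'll relax the commanded pose outward and see whether it drops.

```bash
python3 -m crank '{"travel":[[-0.3,-0.05,0.2],[-0.3,-0.05,0.2],[-0.3,-0.05,0.2],[-0.3,-0.05,0.2],[-0.3,-0.05,0.2]],"turn":[[0,0,0],[0,0,0],[0,0,0],[0,0,0],[0,0,0]],"gripper":[1,1,1,1,1]}' 40
python3 - <<'E'
from h import *
s=bot.observe();print(s["position"],s["force"],s["moment"])
S=bot.grab_frame("scene");T=bot.grab_frame("top")
print(blobs(S,(205,150,260,200),"red"),blobs(T,(255,170,310,222),"red"))
E
```

```text
clock: 14.1
position: [0.5228, 0.0035, 0.1694]
tool_rot: [3.138, 0.001, 1.739]
force: [13.2, 0.9, -21.0]
grip_width: 0.0102
finger_force: 40.9
[0.52277067 0.00352526 0.1693749 ] [ 13.15212792   0.88972101 -21.01308315] [ 0.1520953  -2.80677064 -0.02065687]
[([244.3, 168.4], [37, 17, 5, 4, 15]), ([247.8, 183.7], [40, 30, 6, 7, 19])] []
```

The load reversed, so the neutral pose is about halfway between. Continuing to 50°, then 60°.

```bash
python3 -m crank '{"travel":[[0.15,0,-0.1],[0.5,0.1,0.15],[0.8,0.1,0.35],[1.1,0.2,0.6],[1.5,0.2,0.8]],"turn":[[0,0,0],[0,0,0],[0,0,0],[0,0,0],[0,0,0]],"gripper":[1,1,1,1,1]}' 40
python3 - <<'E'
from h import *
s=bot.observe();print(s["position"],s["force"],s["position"]-[.4834,-.0031,.1026])
E
```

```text
clock: 14.7
position: [0.5347, 0.0055, 0.1778]
tool_rot: [-3.139, -0.001, 1.738]
force: [-17.3, 3.6, 17.6]
grip_width: 0.0102
finger_force: 44.4
[0.53470252 0.00551769 0.17779936] [-17.28899031   3.64707094  17.60789824] [0.05130252 0.00861769 0.07519936]
```

```bash
python3 -m crank '{"travel":[[0.4,0.05,0.25],[0.8,0.1,0.45],[1.2,0.2,0.65],[1.6,0.25,0.8],[1.9,0.3,0.9]],"turn":[[0,0,0],[0,0,0],[0,0,0],[0,0,0],[0,0,0]],"gripper":[1,1,1,1,1]}' 40
python3 -m crank '{"travel":[[0,0,0],[0,0,0],[0,0,0],[0,0,0],[0,0,0]],"turn":[[0,0,0],[0,0,0],[0,0,0],[0,0,0],[0,0,0]],"gripper":[1,1,1,1,1]}' 40
python3 - <<'E'
from h import *
s=bot.observe();d=s["position"]-[.4834,-.0031,.1026];print(s["position"],s["force"],d)
v=np.array([-.110+np.hypot(*d[:2]),.025+d[2]]);print("radius",np.hypot(*v),"open deg",167.2-np.degrees(np.arctan2(v[1],v[0])))
a=[bot.grab_frame(n)["pixels"][y:y+150,x:x+200] for n,x,y in(("scene",120,100),("top",210,120))]
cv2.imwrite("pics/e.png",cv2.resize(np.hstack(a),None,fx=2,fy=2)[:,:,::-1])
E
```

```text
clock: 15.2
position: [0.5549, 0.0086, 0.1872]
tool_rot: [-3.141, -0.001, 1.738]
force: [-7.9, 1.9, 13.0]
grip_width: 0.01
finger_force: 44.2
clock: 15.7
position: [0.5548, 0.0086, 0.1871]
tool_rot: [-3.141, -0.001, 1.738]
force: [-7.5, 2.1, 10.4]
grip_width: 0.0104
finger_force: 44.1
[0.554766   0.00855843 0.18713622] [-7.49422678  2.14401444 10.3885103 ] [0.071366   0.01165843 0.08453622]
radius 0.11583854687063197 open deg 58.213255658457484
```

View pics/e.png

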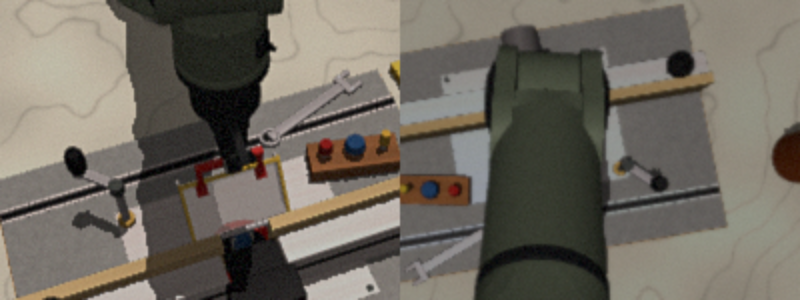

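The guard is up with the bar in the fingers, and its free-edge corners are at scene pixels of about (210,191.5) and (261.5,178.5). I'll check the angle from those corners.

```bash
python3 - <<'E'
from h import *
S=bot.grab_frame("scene")
x=np.array([.9859,.1673]);y=np.array([-.1673,.9859]);H=np.array([.5924,.0145])
for d in (50,54,58,62,66):
    t=np.radians(d);print(d,[np.round(proj(S,np.append(H-.085*np.cos(t)*x+s*.065*y,.092+.085*np.sin(t))),1).tolist() for s in(-1,1)])
h=S["pixels"][175:225,200:275].astype(int);m=(h[...,0]>130)&(h[...,1]>105)&(h[...,2]<70)
n,_,st,c=cv2.connectedComponentsWithStats(m.astype(np.uint8),connectivity=8);print([(a+np.array([200,175,0,0,0])).tolist() for a in st[1:] if a[4]>3])
s=bot.observe();print(s["qd"],s["force"])
E
```

```text
50 [[207.4, 191.0], [257.2, 175.9]]
54 [[207.8, 191.7], [257.9, 176.5]]
58 [[208.2, 192.6], [258.6, 177.3]]
62 [[208.7, 193.7], [259.3, 178.2]]
66 [[209.2, 194.9], [260.1, 179.4]]
[[252, 178, 8, 5, 16], [262, 193, 1, 4, 4]]
[-0.00052983  0.00164393  0.00130783 -0.00152357  0.00041782 -0.00093636
 -0.0011726 ] [-6.96517352  2.1402456  11.56723641]
```

```bash
python3 -c "
from workcell import bot
print(bot.job_done())"
```

```text
the job is handed in; nothing more can be done
None
```

The job is handed in: the lift is wound up against its top stop, and the gripper is holding the guard still by its red bar at about 58° by my measurement (within the 60° ± 7° band); no result came back from the judging.

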